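# Close up the jar row and shut the gate

## Robot

A 6-joint arm with a two-finger parallel gripper is mounted at the origin on the work surface. World frame = base frame: x ahead of the robot, y to its left, z up, the work surface at z = 0. Lengths are in m, angles in rad, forces in N, time in s.
With the tool pointing down it reaches from about 0.25 to 0.725 m from the base axis. Payload 4 kg.
Tool frame: the origin (TCP) lies on the centre line of the jaws, within the pads' length; the fingertips stand 22 mm ahead of it and the grasp point (between the pads) lies 3 mm ahead of it (bot.tip_reach is the distance from the TCP to the fingertips, in m); z points along the fingers, y is the line along which they close (so a half turn about z gives the same grasp; the last joint's range is limited). The gripper opens to 85 mm and grips with 20 to 120 N. Pads are 22 mm wide; open, the fingers measure 114 mm over their backs; the gripper's body (76 mm by 85 mm) begins 54 mm behind the grasp point. The pads swing forward as they close: fully open they stand 13 mm farther back than shut.
Start: joints at [1.106, 0.241, 0.005, 1.335, 0, 1.571], TCP at [0.224, 0.447, 0.253] pointing down, gripper open.
Joint ranges: [-2.72, 2.72], [-1.05, 1.87], [-1.09, 1.28], [-1.99, 2.15], [-1.42, 1.44], [-3.14, 3.14]. Speed limits (rad/s): [2.79, 2.79, 3.14, 3.14, 3.14, 3.14].

## Interface

Orientations are given as a unit quaternion [x, y, z, w].
In Python, from workcell import bot gives the robot as it stands. The module is installed in compiled form; this text tells all that it offers.
- The arm moves only by the tool apply_moves, never from a script. Its argument "commands" is a list of rows, each a list of 4 numbers: the shift along the tool's x, y, z scaled (see below), then the turn about the tool's z scaled (see below). In form: [[tx, ty, tz, roll], ...]. A call has exactly 5 rows; each row shifts and turns the commanded pose from where the row before left it, along the tool's axes as they then stand; what a row does not reach is not made up. The controller multiplies each number of a shift by 20 mm and each number of a turn by 60 degrees. A row lasts 1/12 s, in which the tool goes at most 41.7 mm and 7.16 degrees, less where a joint would pass 70% of its speed; a pose out of reach is approached as far as the arm can. A call with a number of a shift or a turn outside -1 to 1 is refused whole. A call with a gripper value outside its range is refused whole. "claw" is the closure, from 0 (fully open) to 1 (shut), set as the call begins (left out, the last holds). The fingers move at their own pace and stop on an object; the grip force is fixed at half the most. Time passes only in rows, so rows that do not move let the fingers close, or fill a call up. It gives the time, the measured TCP pose, the force, the opening and the grip force at its end, in the units of the state.
- bot.get_obs(): the state, without advancing time (a new reading comes with each control period).
- bot.camera(name): name is "scene" or "top"; returns a dict with "image" (480x640x3 uint8, blue, green, red), "camera_matrix" (3x3 intrinsics, pixels), "R" (3x3) and "t" (3): a world point X has camera coordinates R X + t. Camera axes: x right, y down, z forward; pixel columns grow to the right and rows downward; lengths in m; the calibration is good to about 2 mm. A picture is of the moment at which its call begins. There is no depth.
- bot.job_done(): hands the job in; it is judged then, once.
The state is a dict: "clock": time; "joint_pos": joint angles; "joint_vel": joint speeds; "tau": joint torques, N m; "eef_pos": TCP position; "tool_rot": TCP orientation; "ft_force": force on the tool from outside, world axes, zero at the start; "ft_torque": the same for the moment, N m; "grip_width": finger opening in m; "grasp_force": force on a finger pad.
Only numpy, scipy, OpenCV 4.12 (cv2) and the standard library are available. Lean on these libraries where they do the work, as an engineer would, in place of code of your own. Each camera call takes 0.05 s, during which the arm holds its last target. There are 200 camera calls.

## Task

From the gate end, gently push the row of three glass jars and the porcelain egg timer along the little railed shelf until they all stand close together and have pressed in the sprung stop hidden in the covered end by about half a centimetre, then swing the small wooden gate fully shut behind them without slamming it. Glass and porcelain chip easily: never press on them with more than about 18 N and do not tip them. Leave the other things on the worktop alone.

Things in the scene. Friction and masses are not known exactly. Their poses are not given: they have to be found in the camera images.
- shelf: Fixed low teak jar shelf, board 100 x 430 mm, its top 22 mm above the table; origin at table height, on the lane's middle line. Shelf y runs along the lane: covered end at +y, gate end at -y; shelf x runs across it, front (robot side) to rear. The lane is 60 mm wide (x -30 to +30).
- front_rail (a point): Middle of the front rail's top edge (shelf x -35, y 13 mm). Front and rear rails are alike: 10 mm thick, top 50 mm above the table, from shelf y = -134 to +125 mm.
- tier_edge (a point): Gate-end corner of the front lower edge of the slatted top tier (shelf x -9, y -153 mm, 188 mm above the table). The tier covers shelf x -9 to +73, y -153 to +208; one rear post at x 56, y -130. Front open: reach under it over the front rail with the tool leaning back to the robot side 30 to 45 degrees, fingers pointing forward and down.
- housing_mouth (a point): Middle of the open mouth of the roofed teak housing at the covered end, on the board top (shelf x 0, y 125 mm). The lane runs on into it; it hides the sprung stop. Roof underside 110 mm above the table.
- stop (a joint): Travel (m) of the sprung stop in the housing: 0 at rest, grows as the row pushes it to +y, rigid end at 0.020. It gives from about 2 N, then 0.5 N more per mm; the sliding row alone takes about 1 to 4 N. Its resting face stands 20 to 40 mm inside the mouth, different every time and out of sight: find it by touch.
- jar1: Short clear glass jar with cork lid, 56 mm diameter (straight up to 50 mm), 74 mm tall, about 110 g, loose on the board; origin at the centre of its underside, z up. Jars and timer stand in the lane in any order, with gaps; the one nearest the gate stands partly in the gate's way.
- jar2: Same kind of jar as jar1.
- jar3: Same kind of jar as jar1.
- timer: White porcelain egg timer, 56 mm diameter from 10 to 36 mm height, domed, 67 mm tall, about 110 g, loose in the lane among the jars; origin at the centre of its underside, z up. Jars, timer and shelf are smooth and slide easily.
- gate (a joint): Angle (rad) of the wooden gate: 0 = fully shut across the lane (it stops there), growing as its free edge swings outwards (to -y, then towards the robot), up to 2.3. It starts between 1.58 and 1.85. Stiff hinge (about 0.04 N m), stays where it is left.
- gate_hinge (a point): On the gate's upright hinge axis, at shelf x = -43, y = -138 mm, at the mid height of the gate. The gate is 12 mm thick (6 mm either side of the line from hinge to free edge) and stands from 24 to 54 mm above the table.
- gate_edge (a point): Near the gate's free edge, 80 mm from the hinge axis, at mid height.
- cutter: Bystander: tin cookie cutter, about 68 mm across, 24 mm tall; origin under its centre.
- mug: Bystander: blue mug, 85 mm tall; origin under its centre.
- bowl: Bystander: white bowl, 100 mm across, 50 mm tall; origin under its centre.
- mill: Bystander: dark wood pepper mill, 115 mm tall; origin under its centre.
- tea_tin: Bystander: tea tin with green label, 90 mm tall; origin under its centre.
- spoon: Bystander: wooden spoon lying on the table.
Mind the look-alikes: they are no part of the job. What is shaped like the timer but blue or purple is not meant.

How it is judged:
On the way, in this order (a step that is already met when the one before it is completed fails the run):
1. The row stands close together and has pressed the hidden stop in by at least 3 mm, the gate still open (value of joint stop above 0.003 m and value of joint gate above 0.3 rad and horizontal distance between jar1 and jar2 below 0.174 m and horizontal distance between each of jar1, jar2 and jar3 below 0.174 m and horizontal distance between each of jar1, jar2, jar3 and timer below 0.174 m), for 0.2 s.
2. The gate is swung shut (value of joint gate below 0.08 rad), for 0.2 s.
At the end, for the whole second after the job is handed in: The stop is still pressed in by more than 2 mm, the gate stands within 0.08 rad of fully shut, and the three jars and the timer stand at rest and upright (within 0.1 rad) on the board in the lane (within 10 mm of its middle line), close together (gaps in the row under 6 mm in all) (value of joint stop above 0.002 m and value of joint gate below 0.08 rad and horizontal distance between jar1 and jar2 below 0.174 m and horizontal distance between each of jar1, jar2 and jar3 below 0.174 m and horizontal distance between each of jar1, jar2, jar3 and timer below 0.174 m and angle between each of jar1, jar2, jar3, timer's own z axis and vertical below 0.1 rad and linear speed of each of jar1, jar2, jar3, timer below 0.01 m/s and x of jar1 in the frame of shelf between -0.01 and 0.01 m and z of each of jar1, jar2, jar3, timer in the frame of shelf below 0.027 m and x of jar2 in the frame of shelf between -0.01 and 0.01 m and x of jar3 in the frame of shelf between -0.01 and 0.01 m and x of timer in the frame of shelf between -0.01 and 0.01 m); the robot touches nothing.
It fails at once if A jar or the timer is pressed by the robot with more than 18 N (contact force between any of the fingers, the arm and jar1 above 18 N or contact force between any of the fingers, the arm and jar2 above 18 N or contact force between any of the fingers, the arm and jar3 above 18 N or contact force between any of the fingers, the arm and timer above 18 N).
It fails at once if A jar or the timer is tipped by more than 0.3 rad (angle between any of jar1, jar2, jar3, timer's own z axis and vertical above 0.3 rad).
It fails at once if The gate is slammed (closing faster than 2.5 rad/s) (velocity of joint gate below -2.5 rad/s).
It fails at once if A bystander (cutter, mug, bowl, mill, tea tin, spoon) is moved by more than 20 mm (distance of any of cutter, mug, bowl, mill, tea_tin, spoon from where it was at the start of the episode above 0.02 m).
It also fails if it takes over 51 s, if anything falls off the work surface, if the arm or the gripper's body presses on something with over 40 N, if the wrist force passes 120 N, or if a joint passes its speed limit or range.

## Working session

There is one attempt and no reset: what is moved stays moved. The work goes in short steps, Python scripts to look and compute and a tool call to move; the robot and the scene stay as the last step left them, time stands still between calls to the robot, and variables do not carry over. Pictures are saved under pics/ and viewed, at most 10 in all, crops included, and the job is handed in when it is done.

Besides the shell and the picture viewer there is one more tool, called after "Request:" by a JSON object that holds its "method" and its "body". apply_moves: Moves the arm, as the interface text tells. Shifts and turns lie within -1 to 1; 1 stands for 20 mm of shift or 60 degrees of turn. Its arguments: {"type":"object","properties":{"commands":{"type":"array","items":{"type":"array","items":{"type":"number","minimum":-1,"maximum":1}}},"claw":{"type":"number"}},"required":["commands"]}

```bash
mkdir -p pics; python3 - <<'E'
from workcell import bot
import cv2,numpy as np
for n in("scene","top"):
    c=bot.camera(n); cv2.imwrite(f"pics/{n}0.png",c["image"]); np.savez(f"{n}.npz",K=c["camera_matrix"],R=c["R"],t=c["t"])
    print(n,c["camera_matrix"].tolist(),(-c["R"].T@c["t"]).round(3))
o=bot.get_obs();print({k:np.round(v,3).tolist() for k,v in o.items()},bot.tip_reach)
E
```

```text
scene [[616.8916115906995, 0.0, 324.9242373684229], [0.0, 616.8916115906995, 249.28093785180027], [0.0, 0.0, 1.0]] [ 0.307 -0.698  1.401]
top [[436.5883198212309, 0.0, 323.08072822319883], [0.0, 436.5883198212309, 240.789870192381], [0.0, 0.0, 1.0]] [ 0.443 -0.011  1.037]
{'clock': 0.1, 'joint_pos': [1.106, 0.241, 0.004, 1.335, 0.0, 1.571], 'joint_vel': [0.0, -0.002, 0.004, -0.001, 0.001, -0.0], 'tau': [0.0, -37.314, 25.301, 0.011, 0.0, -0.0], 'eef_pos': [0.224, 0.446, 0.253], 'tool_rot': [0.23, 0.973, -0.001, -0.0], 'ft_force': [-0.474, -0.357, -0.15], 'ft_torque': [0.018, 0.027, -0.021], 'grasp_force': 0.0, 'grip_width': 0.085} 0.022
```

View pics/scene0.png

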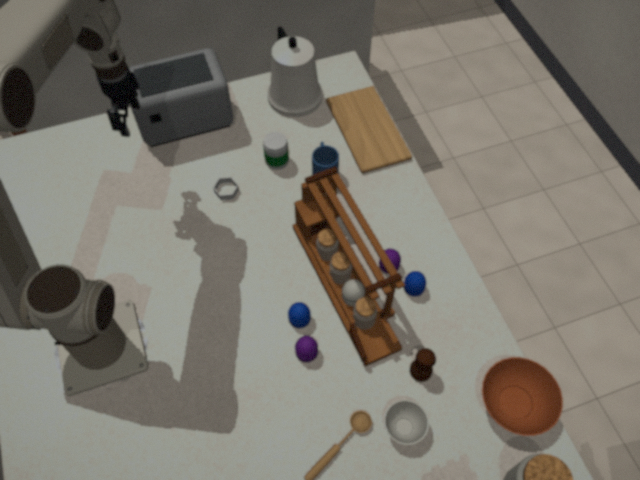

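View pics/top0.png

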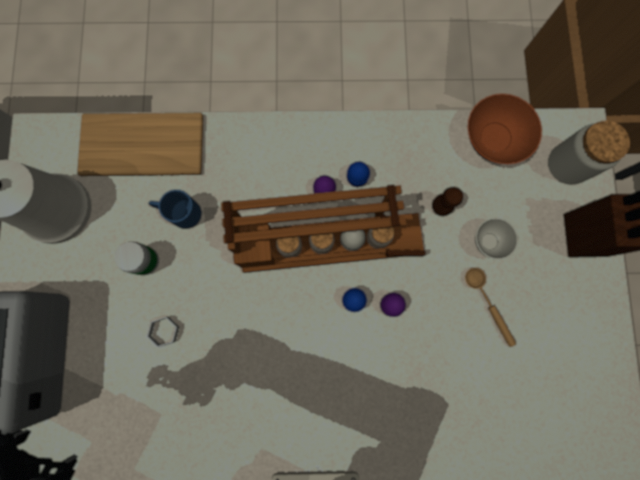

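The scene view shows the shelf from about (310,190) to (380,350). In the top view its board runs from about (240,260) to (425,245), with the jars at (288,245), (322,241) and (382,236) and the white timer at (352,239). Zooming in next.

```bash
python3 - <<'E'
import cv2
a=cv2.imread("pics/top0.png")[180:290,215:445];cv2.imwrite("pics/t1.png",cv2.resize(cv2.convertScaleAbs(a,alpha=1.6),None,fx=3.4,fy=3.4,interpolation=2))
a=cv2.imread("pics/scene0.png")[165:370,280:440];cv2.imwrite("pics/s1.png",cv2.resize(cv2.convertScaleAbs(a,alpha=1.6),None,fx=2.9,fy=2.9,interpolation=2))
E
```

```text
(no output)
```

View pics/t1.png

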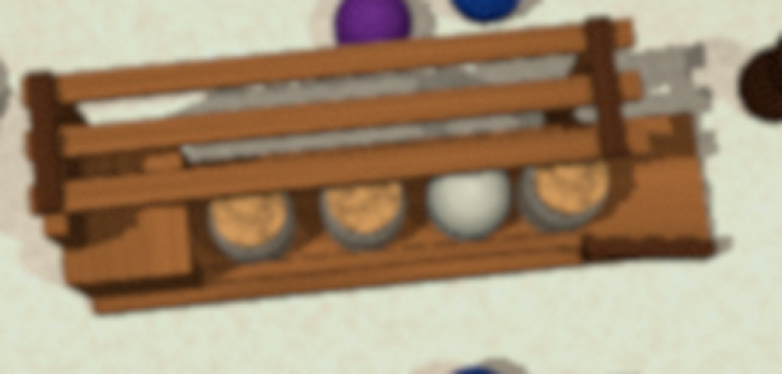

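View pics/s1.png

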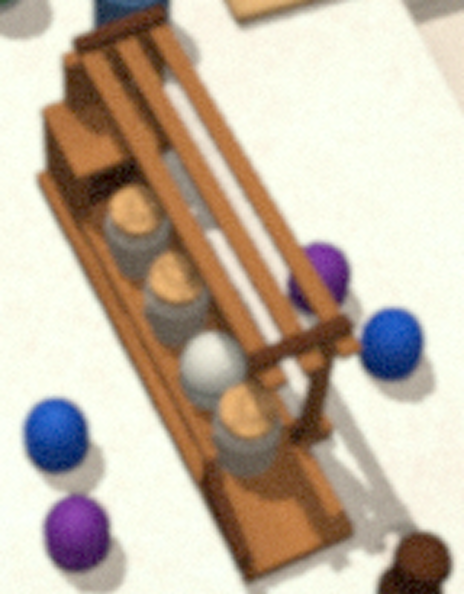

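The top crop shows the open dark gate along the board's front edge, crop (583..715, 245), and the front far board corner at (97,312). The scene crop shows lids at (138,210), (177,275) and (248,408), the timer at (213,368), and gate-end board corners at (250,580) and (350,530).

```bash
cat > h.py <<'E'
import numpy as np
C={n:np.load(f"{n}.npz") for n in("scene","top")}
def ray(n,p,z):
    c=C[n];d=c["R"].T@np.linalg.solve(c["K"],[p[0],p[1],1]);o=-c["R"].T@c["t"]
    return o+d*(z-o[2])/d[2]
T=lambda u,v,z:ray("top",(215+(u+.5)/3.4-.5,180+(v+.5)/3.4-.5),z)
S=lambda u,v,z:ray("scene",(280+(u+.5)/2.9-.5,165+(v+.5)/2.9-.5),z)
E
python3 - <<'E'
from h import *
pr=lambda n,p:print(n,p.round(4))
pr("S front gate corner",S(250,580,.011));pr("S rear gate corner",S(351,532,.022));pr("T rear gate corner",T(697,115,.022))
pr("T front far corner bot",T(97,313,.0));pr("T front far top",T(93,305,.022));pr("S front far top",S(38,178,.022))
pr("T front rail outer near end",T(583,258,.05))
for p in((138,210),(177,275),(248,408)):pr("S lid",S(*p,.074))
for p in((250,213),(363,206),(568,184)):pr("T lid",T(*p,.074))
pr("S timer",S(213,362,.045));pr("T timer",T(468,200,.04))
pr("T gate hinge end",T(583,247,.054));pr("T gate free end",T(715,247,.054));pr("S gate hinge",S(208,470,.054));pr("S gate free",S(248,560,.054))
pr("T tier corner near-front",T(612,152,.188));pr("T tier far front",T(40,212,.188));pr("S tier front near",S(270,385,.188))
E
```

```text
S front gate corner [ 0.5801 -0.26    0.011 ]
S rear gate corner [ 0.6711 -0.2535  0.022 ]
T rear gate corner [ 0.6724 -0.2559  0.022 ]
T front far corner bot [0.5413 0.166  0.    ]
T front far top [0.5447 0.165  0.022 ]
S front far top [0.5392 0.1593 0.022 ]
T front rail outer near end [ 0.5689 -0.1674  0.05  ]
S lid [0.602  0.0661 0.074 ]
S lid [ 0.6109 -0.0063  0.074 ]
S lid [ 0.6212 -0.1428  0.074 ]
T lid [0.5986 0.0541 0.074 ]
T lid [ 0.6022 -0.0201  0.074 ]
T lid [ 0.6151 -0.1556  0.074 ]
S timer [ 0.6162 -0.0808  0.045 ]
T timer [ 0.6111 -0.0921  0.04  ]
T gate hinge end [ 0.5758 -0.1671  0.054 ]
T gate free end [ 0.5746 -0.2556  0.054 ]
S gate hinge [ 0.5745 -0.1751  0.054 ]
S gate free [ 0.5764 -0.2577  0.054 ]
T tier corner near-front [ 0.6134 -0.165   0.188 ]
T tier far front [0.5823 0.1676 0.188 ]
S tier front near [ 0.6169 -0.1784  0.188 ]
```

Correction: the jars stand on the board, so their heights need +22 mm. Next I fit the shelf frame.

```bash
python3 - <<'E'
from h import *
# shelf dir from board corners (rear gate & front far), gate-corners
A=np.mean([S(351,532,.022),T(697,115,.022)],0)[:2]   # (50,-215)
B=np.mean([T(93,305,.022),S(38,178,.022)],0)[:2]      # (-50,215)
G=S(250,580,.022)[:2]; # (-50,-215)
tn=np.mean([T(612,152,.188),S(270,385,.188)],0)[:2]
src=np.array([[.05,-.215],[-.05,.215],[-.05,-.215],[-.009,-.153]]);dst=np.array([A,B,G,tn])
# shelf axes: x_s, y_s right-handed with z up -> pure rotation
sc,dc=src.mean(0),dst.mean(0);H=(src-sc).T@(dst-dc)
th=np.arctan2(H[0,1]-H[1,0],H[0,0]+H[1,1]);R=np.array([[np.cos(th),-np.sin(th)],[np.sin(th),np.cos(th)]]);o=dc-R@sc
print("yaw deg",np.degrees(th),"o",o,"res",(dst-(src@R.T+o)).round(4).tolist())
def sh(p):return (R.T@(np.asarray(p)[:2]-o)*1000).round(1)
for p in((138,210),(177,275),(248,408)):print("S lid",sh(S(*p,.096)))
for p in((250,213),(363,206),(568,184)):print("T lid",sh(T(*p,.096)))
print("timer",sh(S(213,365,.062)),sh(T(468,200,.062)))
print("gate",sh(T(583,247,.054)),sh(T(715,247,.054)),sh(S(208,470,.054)),sh(S(248,560,.054)))
np.savez("shelf.npz",R=R,o=o,th=th)
for q in((0,-.2),(0,.165),(-.043,-.138),(-.043,-.22)):print(q,R@q+o)
E
```

```text
yaw deg 4.757864583175415 o [ 0.60877951 -0.03902252] res [[-0.0047, -0.0055], [0.0009, -0.0089], [0.0012, -0.0061], [0.0026, 0.0206]]
S lid [-4.  93.1]
S lid [-1.2 21.5]
S lid [  -2.2 -113.2]
T lid [-6.1 92.4]
T lid [-8.6 19.9]
T lid [  -7.  -113.1]
timer [ -1.8 -52.1] [ -5.7 -51. ]
gate [ -43.5 -124.9] [ -52. -213.] [ -45.4 -132.7] [ -50.4 -215.2]
(0, -0.2) [ 0.62536851 -0.23833335]
(0, 0.165) [0.59509358 0.12540891]
(-0.043, -0.138) [ 0.57737409 -0.18011363]
(-0.043, -0.22) [ 0.58417558 -0.26183107]
```

```bash
python3 - <<'E'
from h import *
s=np.load("shelf.npz");R,o=s["R"],s["o"]
sh=lambda p:(R.T@(np.asarray(p)[:2]-o)*1000).round(1)
print("T board: rear gate",sh(T(697,115,.022)),"front far",sh(T(93,305,.022)),"S:",sh(S(351,532,.022)),sh(S(250,580,.022)),sh(S(38,178,.022)))
print("T roof mouth edge front/..",sh(T(193,273,.12)),sh(T(190,215,.12)),"S roof",sh(S(80,180,.12)),sh(S(130,153,.12)))
print("rail gate end T",sh(T(583,240,.05)),"S",sh(S(208,470,.05)))
print("rail line T front-outer at mid",sh(T(400,270,.05)),"rail inner",sh(T(400,247,.05)))
print("post base T",sh(T(600,190,.1)),"tier S",sh(S(270,385,.188)),"T",sh(T(640,152,.188)),sh(T(612,155,.188)), "S bar end",sh(S(285,378,.188)))
# balls: pixels in full pictures
for p in((355,299),(393,304)):print("ball T",sh(ray("top",p,.035)),ray("top",p,.035).round(3))
for p in((300,315),(306,348)):print("ball S",sh(ray("scene",p,.035)))
print("mill T",sh(ray("top",(447,200),.08)),"spoon head",sh(ray("top",(476,277),.01)))
E
```

```text
T board: rear gate [  45.5 -221.4] front far [-46.9 208.7] S: [  44.3 -218.9] [ -49.3 -221.2] [-52.8 203.4]
T roof mouth edge front/.. [-44.3 129.5] [ -7.8 128.5] S roof [-42.7 127.4] [  7.4 134.7]
rail gate end T [ -38.3 -126.1] S [ -44.5 -131.3]
rail line T front-outer at mid [-46.6  -1.6] rail inner [-31.1  -3.2]
post base T [ -13.5 -132.5] tier S [  -3.5 -139.6] T [  -7.5 -142.2] [  -7.7 -125.7] S bar end [   9.5 -139.1]
ball T [-140.9  -44.4] [ 0.472 -0.095  0.035]
ball T [-160.5 -129.3] [ 0.46  -0.181  0.035]
ball S [-140.6  -46.4]
ball S [-161.7 -129.9]
mill T [  58.5 -272.3] spoon head [-117.1 -336.6]
```

```bash
cat >> h.py <<'E'
from scipy.spatial.transform import Rotation as Ro
_s=np.load("shelf.npz");SR=_s["R"];SO=_s["o"]+SR@[-.003,.005];TH=float(_s["th"])
def shelf(p):return SR.T@(np.asarray(p)[:2]-SO)*1000
def st(target=None):
    """tool pose in shelf mm; rows-of-20mm deltas in tool axes to target (sx,sy,z mm)"""
    from workcell import bot
    b=bot.get_obs();M=Ro.from_quat(b["tool_rot"]).as_matrix();p=np.array(b["eef_pos"])
    print("t",round(b["clock"],2),"shelf",shelf(p).round(1),"z",round(p[2]*1000,1),"yaw err deg",round(np.degrees(np.arctan2(M[1,1],M[0,1])-TH),2),"F shelf",(SR.T@np.array(b["ft_force"])[:2]).round(2),round(b["ft_force"][2],2),"w",round(b["grip_width"],4))
    if target is not None:
        w=np.r_[SR@(np.array(target[:2])/1000)+SO,target[2]/1000];print("delta units",(M.T@(w-p)/.02).round(2))
E
```

Request:
{"method": "apply_moves", "body": {"commands": [[-1,-1,0,0],[-1,-1,0,0],[-1,-1,0,0],[-1,-1,0,0],[-1,-1,0,0]], "claw": 0}}

```text
clock: 0.52
eef_pos: [0.2686, 0.3113, 0.2528]
tool_rot: [0.23, 0.973, -0.001, -0.0]
ft_force: [-0.1, -0.6, -0.0]
grip_width: 0.0856
grasp_force: 0.0
```

Request:
{"method": "apply_moves", "body": {"commands": [[-1,0,0,0.11],[-1,0,0,0.11],[-1,0,0,0.11],[-1,0,0,0.11],[-1,0,0,0.11]]}}

```text
clock: 0.93
eef_pos: [0.3451, 0.2488, 0.2529]
tool_rot: [0.5, 0.866, -0.0, -0.0]
ft_force: [-0.5, 0.5, -0.7]
grip_width: 0.0854
grasp_force: 0.0
```

Request:
{"method": "apply_moves", "body": {"commands": [[-1,0,0,0.11],[-1,0,0,0.11],[-1,0,0,0.11],[-1,0,0,0.1],[-1,0,0,0]]}}

```text
clock: 1.35
eef_pos: [0.374, 0.1542, 0.2528]
tool_rot: [0.68, 0.733, -0.0, -0.0]
ft_force: [0.5, 1.2, 0.5]
grip_width: 0.0855
grasp_force: 0.0
```

```bash
python3 -c "
from h import *
st((-60,-195,200))"
```

```text
t 1.35 shelf [-215.   207.1] z 252.8 yaw err deg -0.4 F shelf [0.56 1.15] 0.52 w 0.0855
delta units [-20.05   7.89   2.64]
```

Request:
{"method": "apply_moves", "body": {"commands": [[-1,0.4,0,0],[-1,0.4,0,0],[-1,0.4,0,0],[-1,0.4,0,0],[-1,0.4,0,0]]}}

```text
clock: 1.77
eef_pos: [0.4216, 0.0577, 0.253]
tool_rot: [0.678, 0.735, -0.0, -0.0]
ft_force: [1.3, 0.3, -0.2]
grip_width: 0.0855
grasp_force: 0.0
```

Request:
{"method": "apply_moves", "body": {"commands": [[-1,0.4,0,0],[-1,0.4,0,0],[-1,0.4,0,0],[-1,0.4,0,0],[-1,0.4,0,0]]}}

```text
clock: 2.18
eef_pos: [0.4695, -0.0388, 0.2528]
tool_rot: [0.678, 0.735, -0.0, -0.0]
ft_force: [-0.3, 0.1, 0.6]
grip_width: 0.0854
grasp_force: 0.0
```

Request:
{"method": "apply_moves", "body": {"commands": [[-1,0.4,0,0],[-1,0.4,0,0],[-1,0.4,0,0],[-1,0.4,0,0],[-1,0.4,0,0]]}}

```text
clock: 2.6
eef_pos: [0.5174, -0.1352, 0.2527]
tool_rot: [0.678, 0.735, -0.0, -0.001]
ft_force: [-0.0, -0.3, -0.6]
grip_width: 0.0854
grasp_force: 0.0
```

Request:
{"method": "apply_moves", "body": {"commands": [[-1,0.4,0,0],[-1,0.4,0,0],[-1,0.4,0,0],[-1,0.3,0,0],[-1,0.3,0,0]]}}

```text
clock: 3.02
eef_pos: [0.5612, -0.2319, 0.2525]
tool_rot: [0.678, 0.735, -0.0, -0.001]
ft_force: [-0.4, 0.4, 0.3]
grip_width: 0.0855
grasp_force: 0.0
```

```bash
python3 -c "
from h import *
st((-60,-195,110))
from workcell import bot;import cv2
a=bot.camera('top')['image'][140:340,180:480];cv2.imwrite('pics/t2.png',cv2.resize(cv2.convertScaleAbs(a,alpha=1.6),None,fx=2.6,fy=2.6,interpolation=2))"
```

```text
t 3.02 shelf [ -60.4 -193.3] z 252.5 yaw err deg -0.19 F shelf [-0.32  0.45] 0.25 w 0.0855
delta units [-0.09  0.03  7.12]
```

View pics/t2.png

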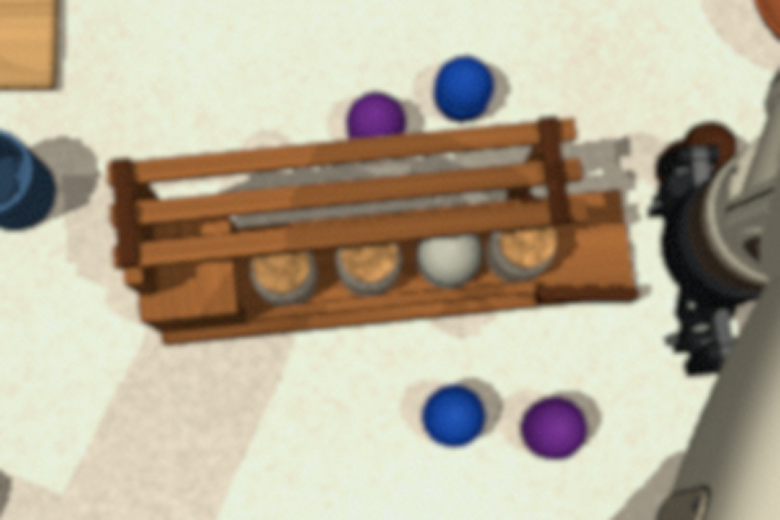

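The gripper (about (690,260) in the crop) hangs beyond the gate end, clear of the mill at (710,145), and nothing in the shelf has moved. Next I lower it so the far finger enters the lane behind the last jar.

Request:
{"method": "apply_moves", "body": {"commands": [[0,0,1,0],[0,0,1,0],[0,0,1,0],[0,0,1,0],[0,0,1,0]]}}

```text
clock: 3.48
eef_pos: [0.5607, -0.2308, 0.1518]
tool_rot: [0.678, 0.735, -0.0, -0.001]
ft_force: [-0.5, 0.5, -0.5]
grip_width: 0.0856
grasp_force: 0.0
```

Request:
{"method": "apply_moves", "body": {"commands": [[0,0,1,0],[0,0,1,0],[0,0,1,0],[0,0,0.8,0],[0,0,0.4,0]]}}

```text
clock: 3.9
eef_pos: [0.5592, -0.2301, 0.0662]
tool_rot: [0.678, 0.735, -0.001, -0.002]
ft_force: [-0.7, 0.8, 0.6]
grip_width: 0.0852
grasp_force: 0.0
```

```bash
python3 -c "
from h import *
st((-60,-170,68))
from workcell import bot;import cv2
a=bot.camera('scene')['image'][170:400,260:480];cv2.imwrite('pics/s2.png',cv2.resize(cv2.convertScaleAbs(a,alpha=1.6),None,fx=2.6,fy=2.6,interpolation=2))"
```

```text
t 3.9 shelf [ -62.2 -191.3] z 66.2 yaw err deg -0.18 F shelf [-0.62  0.84] 0.59 w 0.0852
delta units [ 1.07  0.11 -0.09]
```

View pics/s2.png

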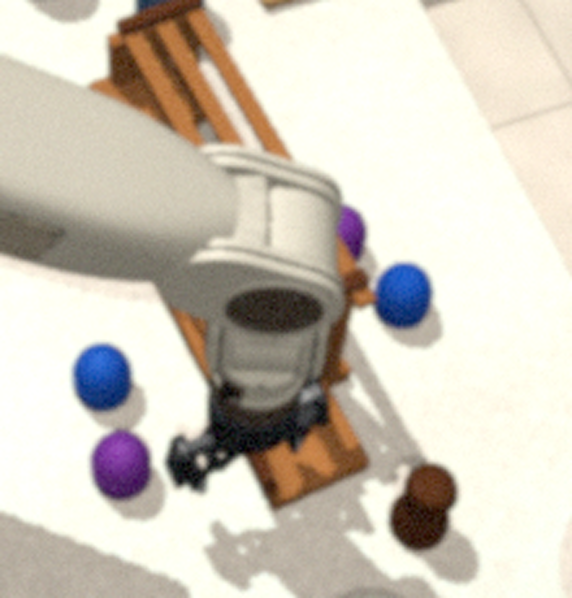

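The scene crop shows the arm over the shelf's gate end. The gripper straddles the gate, the front finger is at (190,460) and the far finger is over the board at (315,405); the look-alikes and mill are clear. Now the gentle push.

Request:
{"method": "apply_moves", "body": {"commands": [[0.3,0.1,0,0],[0.3,0,0,0],[0.3,0,0,0],[0.15,0,0,0],[0.15,0,0,0]]}}

```text
clock: 4.37
eef_pos: [0.5619, -0.2064, 0.0705]
tool_rot: [0.678, 0.735, 0.0, 0.001]
ft_force: [0.6, -0.3, -0.4]
grip_width: 0.0852
grasp_force: 0.0
```

Request:
{"method": "apply_moves", "body": {"commands": [[0.15,0,0,0],[0.15,0,0,0],[0.15,0,0,0],[0.15,0,0,0],[0.15,0,0,0]]}}

```text
clock: 4.78
eef_pos: [0.56, -0.1919, 0.0694]
tool_rot: [0.678, 0.735, -0.0, 0.0]
ft_force: [0.6, -0.8, 0.1]
grip_width: 0.0854
grasp_force: 0.2
```

```bash
python3 -c "
from h import *
st((-60,-100,68))"
```

```text
t 4.78 shelf [ -58.3 -153.3] z 69.4 yaw err deg -0.2 F shelf [ 0.48 -0.81] 0.09 w 0.0854
delta units [ 2.67 -0.1   0.07]
```

Request:
{"method": "apply_moves", "body": {"commands": [[0.15,-0.05,0,0],[0.15,0,0,0],[0.15,0,0,0],[0.15,0,0,0],[0.15,0,0,0]]}}

```text
clock: 5.2
eef_pos: [0.5577, -0.177, 0.0693]
tool_rot: [0.678, 0.735, -0.0, -0.0]
ft_force: [-1.1, -0.9, 1.1]
grip_width: 0.0856
grasp_force: 0.6
```

Request:
{"method": "apply_moves", "body": {"commands": [[0.15,0,0,0],[0.15,0,0,0],[0.15,0,0,0],[0.15,0,0,0],[0.15,0,0,0]]}}

```text
clock: 5.62
eef_pos: [0.5565, -0.162, 0.0693]
tool_rot: [0.678, 0.735, -0.0, -0.0]
ft_force: [-0.5, -1.4, 1.0]
grip_width: 0.0851
grasp_force: 1.0
```

```bash
python3 -c "
from h import *
st((-60,-100,68))"
```

```text
t 5.62 shelf [ -59.3 -123.2] z 69.3 yaw err deg -0.2 F shelf [-0.59 -1.37] 1.02 w 0.0851
delta units [ 1.16 -0.04  0.06]
```

Request:
{"method": "apply_moves", "body": {"commands": [[0.15,0,0,0],[0.15,0,0,0],[0.15,0,0,0],[0.15,0,0,0],[0.15,0,0,0]]}}

```text
clock: 6.03
eef_pos: [0.5553, -0.1471, 0.0693]
tool_rot: [0.678, 0.735, -0.0, 0.0]
ft_force: [-1.7, -2.6, 0.0]
grip_width: 0.0853
grasp_force: 1.3
```

Request:
{"method": "apply_moves", "body": {"commands": [[0.1,0,0,0],[0.1,0,0,0],[0.1,0,0,0],[0.1,0,0,0],[0.1,0,0,0]]}}

```text
clock: 6.45
eef_pos: [0.5546, -0.1371, 0.0693]
tool_rot: [0.678, 0.735, -0.0, 0.0]
ft_force: [-1.8, -2.3, 1.4]
grip_width: 0.0856
grasp_force: 1.4
```

```bash
python3 -c "
from h import *
st((-60,-100,68))"
```

```text
t 6.45 shelf [-59.1 -98.3] z 69.3 yaw err deg -0.19 F shelf [-2.03 -2.17] 1.44 w 0.0856
delta units [-0.09 -0.04  0.07]
```

Request:
{"method": "apply_moves", "body": {"commands": [[-0.2,0,0,0],[-0.1,0.1,0,0],[0,0.1,0,0],[0,0.1,0,0],[0,0,0,0]]}}

```text
clock: 6.87
eef_pos: [0.5619, -0.1427, 0.0693]
tool_rot: [0.678, 0.735, 0.0, 0.0]
ft_force: [0.5, 0.5, -0.1]
grip_width: 0.0851
grasp_force: 0.0
```

Request:
{"method": "apply_moves", "body": {"commands": [[0.1,0,0,0],[0.1,0,0,0],[0.1,0,0,0],[0.1,0,0,0],[0.1,0,0,0]]}}

```text
clock: 7.28
eef_pos: [0.5602, -0.1328, 0.0694]
tool_rot: [0.678, 0.735, -0.0, 0.0]
ft_force: [-0.6, -2.1, 0.8]
grip_width: 0.0855
grasp_force: 0.9
```

```bash
python3 -c "
from h import *
st((-60,-100,68))"
```

```text
t 7.28 shelf [-53.2 -94.4] z 69.4 yaw err deg -0.21 F shelf [-0.82 -2.07] 0.77 w 0.0855
delta units [-0.28 -0.34  0.07]
```

Request:
{"method": "apply_moves", "body": {"commands": [[0.05,0,0,0],[0.05,0,0,0],[0.05,0,0,0],[0.05,0,0,0],[0.05,0,0,0]]}}

```text
clock: 7.7
eef_pos: [0.5599, -0.1278, 0.0693]
tool_rot: [0.678, 0.735, -0.0, 0.0]
ft_force: [-0.3, -2.3, 1.7]
grip_width: 0.0858
grasp_force: 0.9
```

Request:
{"method": "apply_moves", "body": {"commands": [[0.05,0,0,0],[0.05,0,0,0],[0.05,0,0,0],[0.05,0,0,0],[0.05,0,0,0]]}}

```text
clock: 8.12
eef_pos: [0.5596, -0.1234, 0.0695]
tool_rot: [0.679, 0.735, -0.0, 0.001]
ft_force: [-1.7, -5.3, 2.8]
grip_width: 0.0857
grasp_force: 2.4
```

```bash
python3 -c "
from h import *
st((-60,-100,68))"
```

```text
t 8.12 shelf [-53. -85.] z 69.5 yaw err deg -0.23 F shelf [-2.15 -5.13] 2.81 w 0.0857
delta units [-0.75 -0.35  0.08]
```

Request:
{"method": "apply_moves", "body": {"commands": [[0.03,0,0,0],[0.03,0,0,0],[0.03,0,0,0],[0.03,0,0,0],[0.03,0,0,0]]}}

```text
clock: 8.53
eef_pos: [0.5595, -0.1211, 0.0698]
tool_rot: [0.679, 0.734, -0.001, 0.001]
ft_force: [-1.6, -6.6, 4.3]
grip_width: 0.0856
grasp_force: 3.1
```

Request:
{"method": "apply_moves", "body": {"commands": [[0,0,0,0],[0,0,0,0],[0,0,0,0],[0,0,0,0],[0,0,0,0]]}}

```text
clock: 8.95
eef_pos: [0.5595, -0.121, 0.0698]
tool_rot: [0.679, 0.734, -0.001, 0.001]
ft_force: [-0.9, -5.2, 3.3]
grip_width: 0.0855
grasp_force: 2.9
```

```bash
python3 -c "
from h import *
st((-60,-100,68))"
```

```text
t 8.95 shelf [-52.9 -82.6] z 69.8 yaw err deg -0.26 F shelf [-1.32 -5.13] 3.32 w 0.0855
delta units [-0.87 -0.35  0.09]
```

Request:
{"method": "apply_moves", "body": {"commands": [[0.03,0,0,0],[0.03,0,0,0],[0.03,0,0,0],[0.03,0,0,0],[0,0,0,0]]}}

```text
clock: 9.37
eef_pos: [0.5593, -0.119, 0.07]
tool_rot: [0.679, 0.734, -0.001, 0.001]
ft_force: [-1.3, -6.2, 4.1]
grip_width: 0.0855
grasp_force: 3.5
```

Request:
{"method": "apply_moves", "body": {"commands": [[0,0,0,0],[0,0,0,0],[0,0,0,0],[0,0,0,0],[0,0,0,0]]}}

```text
clock: 9.78
eef_pos: [0.5593, -0.1191, 0.0699]
tool_rot: [0.679, 0.734, -0.001, 0.001]
ft_force: [-1.0, -6.5, 3.4]
grip_width: 0.085
grasp_force: 3.4
```

```bash
python3 -c "
from h import *
st((-60,-100,68))"
```

```text
t 9.78 shelf [-53.  -80.7] z 69.9 yaw err deg -0.29 F shelf [-1.55 -6.4 ] 3.42 w 0.085
delta units [-0.97 -0.35  0.1 ]
```

Request:
{"method": "apply_moves", "body": {"commands": [[-0.03,0,0,0],[-0.03,0,0,0],[-0.03,0,0,0],[-0.03,0,0,0],[-0.03,0,0,0]]}}

```text
clock: 10.2
eef_pos: [0.5593, -0.1201, 0.0692]
tool_rot: [0.678, 0.735, 0.0, -0.0]
ft_force: [0.4, -2.5, 0.5]
grip_width: 0.0852
grasp_force: 1.0
```

Request:
{"method": "apply_moves", "body": {"commands": [[-0.03,0,0,0],[-0.03,0,0,0],[-0.03,0,0,0],[0,0,0,0],[0,0,0,0]]}}

```text
clock: 10.62
eef_pos: [0.5595, -0.1218, 0.0691]
tool_rot: [0.678, 0.735, 0.0, -0.0]
ft_force: [0.3, 0.0, 0.7]
grip_width: 0.0855
grasp_force: 0.0
```

```bash
python3 -c "
from h import *
st((-60,-100,68))"
```

```text
t 10.62 shelf [-53.  -83.4] z 69.1 yaw err deg -0.16 F shelf [ 0.26 -0.  ] 0.68 w 0.0855
delta units [-0.83 -0.35  0.05]
```

Request:
{"method": "apply_moves", "body": {"commands": [[0.03,0,0,0],[0.03,0,0,0],[0.03,0,0,0],[0,0,0,0],[0,0,0,0]]}}

```text
clock: 11.03
eef_pos: [0.5593, -0.1205, 0.0693]
tool_rot: [0.678, 0.735, -0.0, 0.0]
ft_force: [0.5, -0.8, -0.5]
grip_width: 0.0851
grasp_force: 0.3
```

Request:
{"method": "apply_moves", "body": {"commands": [[0.03,0,0,0],[0.03,0,0,0],[0.03,0,0,0],[0.03,0,0,0],[0,0,0,0]]}}

```text
clock: 11.45
eef_pos: [0.5594, -0.1193, 0.0699]
tool_rot: [0.679, 0.734, -0.001, 0.001]
ft_force: [-0.5, -6.2, 3.1]
grip_width: 0.0854
grasp_force: 2.7
```

Request:
{"method": "apply_moves", "body": {"commands": [[0.03,0,0,0],[0.03,0,0,0],[0,0,0,0],[0,0,0,0],[0,0,0,0]]}}

```text
clock: 11.87
eef_pos: [0.5593, -0.1187, 0.07]
tool_rot: [0.679, 0.734, -0.001, 0.002]
ft_force: [-1.2, -6.1, 3.4]
grip_width: 0.0855
grasp_force: 3.3
```

```bash
python3 -c "
from h import *
st((-60,-100,68))"
```

```text
t 11.87 shelf [-52.9 -80.3] z 70.0 yaw err deg -0.31 F shelf [-1.74 -6.  ] 3.44 w 0.0855
delta units [-0.99 -0.35  0.1 ]
```

Request:
{"method": "apply_moves", "body": {"commands": [[0.03,0,0,0],[0.03,0,0,0],[0.03,0,0,0],[0,0,0,0],[0,0,0,0]]}}

```text
clock: 12.28
eef_pos: [0.5591, -0.1172, 0.0701]
tool_rot: [0.679, 0.734, -0.001, 0.002]
ft_force: [-1.4, -7.6, 3.4]
grip_width: 0.0854
grasp_force: 3.8
```

Request:
{"method": "apply_moves", "body": {"commands": [[-0.03,0,0,0],[-0.03,0,0,0],[-0.03,0,0,0],[-0.03,0,0,0],[-0.03,0,0,0]]}}

```text
clock: 12.7
eef_pos: [0.5592, -0.1181, 0.0694]
tool_rot: [0.678, 0.735, 0.0, 0.0]
ft_force: [-0.7, -2.2, 1.5]
grip_width: 0.0854
grasp_force: 1.5
```

Request:
{"method": "apply_moves", "body": {"commands": [[-0.03,0,0,0],[-0.03,0,0,0],[-0.05,0,0,0],[-0.1,0,0,0],[-0.2,0,0,0]]}}

```text
clock: 13.12
eef_pos: [0.5597, -0.1254, 0.069]
tool_rot: [0.678, 0.735, 0.0, -0.001]
ft_force: [0.6, 0.2, 0.4]
grip_width: 0.085
grasp_force: 0.0
```

Request:
{"method": "apply_moves", "body": {"commands": [[-0.8,-0.1,0,0],[-1,0,0,0],[-1,0,0,0],[-1,0,0,0],[-1,0,0,0]]}}

```text
clock: 13.53
eef_pos: [0.5655, -0.2228, 0.0691]
tool_rot: [0.678, 0.735, 0.0, -0.0]
ft_force: [-0.2, 0.4, -0.1]
grip_width: 0.0853
grasp_force: 0.0
```

```bash
python3 -c "
from h import *
st((-120,-205,110))"
```

```text
t 13.53 shelf [ -55.3 -184.5] z 69.1 yaw err deg -0.15 F shelf [-0.15  0.46] -0.14 w 0.0853
delta units [-1.03 -3.23 -2.04]
```

Request:
{"method": "apply_moves", "body": {"commands": [[-0.5,0,-1,0],[-0.5,0,-1,0],[0,-1,0,0],[0,-1,0,0],[0,-1.0,0,0]]}}

```text
clock: 13.95
eef_pos: [0.507, -0.2471, 0.1095]
tool_rot: [0.678, 0.735, 0.0, 0.0]
ft_force: [0.3, -0.7, 0.7]
grip_width: 0.0856
grasp_force: 0.0
```

Request:
{"method": "apply_moves", "body": {"commands": [[0,-0.2,0,0],[0,0,1,0],[0,0,1,0],[0,0,1,0],[0,0,0.1,0]]}}

```text
clock: 14.37
eef_pos: [0.5013, -0.2458, 0.0438]
tool_rot: [0.678, 0.735, -0.001, -0.003]
ft_force: [-2.0, -0.3, -0.3]
grip_width: 0.0854
grasp_force: 0.0
```

```bash
python3 -c "
from h import *
st((-90,-205,48))
from workcell import bot;import cv2
for n,(r,c) in dict(top=(slice(170,340),slice(300,500)),scene=(slice(230,400),slice(260,460))).items():
    a=bot.camera(n)['image'][r,c];cv2.imwrite(f'pics/g_{n}.png',a)
a=[cv2.imread(f'pics/g_{n}.png') for n in('top','scene')]
cv2.imwrite('pics/g.png',cv2.resize(cv2.convertScaleAbs(cv2.hconcat(a),alpha=1.6),None,fx=2,fy=2,interpolation=2))"
```

```text
t 14.37 shelf [-121.2 -202.2] z 43.8 yaw err deg -0.17 F shelf [-2.07 -0.15] -0.3 w 0.0854
delta units [-0.14  1.56 -0.22]
```

View pics/g.png

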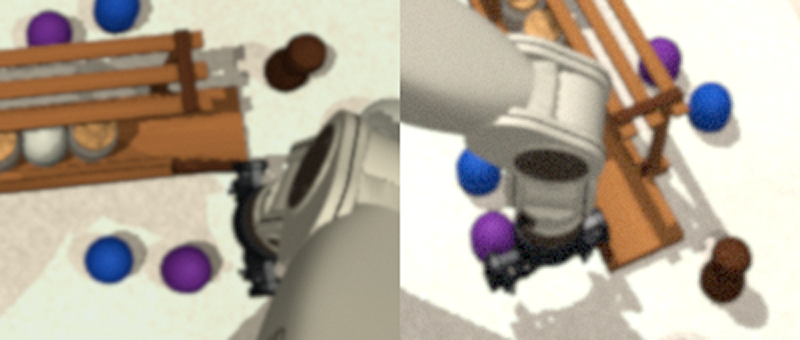

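The row stands close together (lids and timer touching at left). The gate lies along the board's front edge, with the far finger just outside its free end near (245,185). Next I swing the gate slowly.

Request:
{"method": "apply_moves", "body": {"commands": [[0,0,-0.3,0],[0,0.18,0,0],[0,0.18,0,0],[0,0.18,0,0],[0,0.18,0,0]]}}

```text
clock: 14.88
eef_pos: [0.5186, -0.2462, 0.0542]
tool_rot: [0.678, 0.735, 0.0, 0.001]
ft_force: [-0.6, 0.1, 0.6]
grip_width: 0.0857
grasp_force: 0.5
```

Request:
{"method": "apply_moves", "body": {"commands": [[0,0.18,0,0],[0,0.18,0,0],[0,0.18,0,0],[0,0.18,0,0],[0,0.18,0,0]]}}

```text
clock: 15.3
eef_pos: [0.5358, -0.2442, 0.0531]
tool_rot: [0.678, 0.735, 0.0, -0.0]
ft_force: [-0.8, -0.0, 0.6]
grip_width: 0.0854
grasp_force: 0.5
```

```bash
python3 -c "
from h import *
st((-68,-200,50))"
```

```text
t 15.3 shelf [ -86.8 -203.5] z 53.1 yaw err deg -0.18 F shelf [-0.85  0.03] 0.63 w 0.0854
delta units [0.18 0.94 0.16]
```

Request:
{"method": "apply_moves", "body": {"commands": [[0,0.18,0.1,0],[0,0.18,0,0],[0,0.18,0,0],[0,0.18,0,0],[0.05,0.18,0,0]]}}

```text
clock: 15.72
eef_pos: [0.5536, -0.2421, 0.0511]
tool_rot: [0.678, 0.735, -0.0, -0.0]
ft_force: [-0.7, -0.7, -0.3]
grip_width: 0.0855
grasp_force: 0.3
```

Request:
{"method": "apply_moves", "body": {"commands": [[0.15,0.08,0,0],[0.15,0.08,0,0],[0.15,0.08,0,0],[0.15,0.08,0,0],[0.15,0.08,0,0]]}}

```text
clock: 16.13
eef_pos: [0.5604, -0.2263, 0.0515]
tool_rot: [0.678, 0.735, 0.0, 0.0]
ft_force: [-0.3, -0.8, 0.7]
grip_width: 0.0856
grasp_force: 0.5
```

```bash
python3 -c "
from h import *
st((-54,-158,52))"
```

```text
t 16.13 shelf [ -60.7 -187.6] z 51.5 yaw err deg -0.19 F shelf [-0.32 -0.77] 0.7 w 0.0856
delta units [ 1.48  0.33 -0.03]
```

Request:
{"method": "apply_moves", "body": {"commands": [[0.12,0.08,0,0],[0.12,0.08,0,0],[0.12,0.08,0,0],[0.12,0.06,0,0],[0.12,0,0,0]]}}

```text
clock: 16.55
eef_pos: [0.5656, -0.2139, 0.0514]
tool_rot: [0.678, 0.735, 0.0, 0.0]
ft_force: [0.2, -1.4, 0.2]
grip_width: 0.0854
grasp_force: 0.6
```

Request:
{"method": "apply_moves", "body": {"commands": [[0.1,0,0,0],[0.1,0,0,0],[0.1,0,0,0],[0.1,0,0,0],[0.1,0,0,0]]}}

```text
clock: 16.97
eef_pos: [0.5645, -0.204, 0.0514]
tool_rot: [0.678, 0.735, 0.0, 0.0]
ft_force: [0.9, -1.2, 0.1]
grip_width: 0.0851
grasp_force: 0.7
```

```bash
python3 -c "
from h import *
st((-54,-155,52))"
```

```text
t 16.97 shelf [ -54.8 -165.7] z 51.4 yaw err deg -0.2 F shelf [ 0.82 -1.27] 0.06 w 0.0851
delta units [ 0.54  0.04 -0.03]
```

Request:
{"method": "apply_moves", "body": {"commands": [[0.08,0,0,0],[0.08,0,0,0],[0.08,0,0,0],[0.08,0,0,0],[0.06,0,0,0]]}}

```text
clock: 17.38
eef_pos: [0.5639, -0.1963, 0.0514]
tool_rot: [0.678, 0.735, 0.0, 0.0]
ft_force: [0.9, -1.0, 0.6]
grip_width: 0.0855
grasp_force: 0.7
```

Request:
{"method": "apply_moves", "body": {"commands": [[0.05,0,0,0],[0.05,0,0,0],[0.05,0,0,0],[0,0,0,0],[0,0,0,0]]}}

```text
clock: 17.8
eef_pos: [0.5635, -0.1933, 0.0513]
tool_rot: [0.678, 0.735, 0.0, -0.0]
ft_force: [-0.6, -1.4, 0.5]
grip_width: 0.0855
grasp_force: 0.4
```

Not at the shut stop yet; continuing in 1 mm rows until the force rises.

Request:
{"method": "apply_moves", "body": {"commands": [[0.05,0,0,0],[0.05,0,0,0],[0.05,0,0,0],[0,0,0,0],[0,0,0,0]]}}

```text
clock: 18.22
eef_pos: [0.5634, -0.1929, 0.0514]
tool_rot: [0.679, 0.734, -0.002, 0.002]
ft_force: [1.2, -7.6, 0.1]
grip_width: 0.085
grasp_force: 3.8
```

Request:
{"method": "apply_moves", "body": {"commands": [[0.05,0,0,0],[0.05,0,0,0],[0,0,0,0],[0,0,0,0],[0,0,0,0]]}}

```text
clock: 18.63
eef_pos: [0.5634, -0.1927, 0.0515]
tool_rot: [0.68, 0.733, -0.003, 0.003]
ft_force: [1.9, -11.5, -2.4]
grip_width: 0.0853
grasp_force: 5.9
```

The force rises with no motion, so the gate is on its shut stop. Backing off.

Request:
{"method": "apply_moves", "body": {"commands": [[-0.1,0,0,0],[-0.2,0,0,0],[-0.5,0,0,0],[-1,0,0,0],[-1,0,0,0]]}}

```text
clock: 19.05
eef_pos: [0.5674, -0.244, 0.0511]
tool_rot: [0.678, 0.735, 0.0, -0.001]
ft_force: [0.5, -0.2, 0.3]
grip_width: 0.0856
grasp_force: 0.0
```

Request:
{"method": "apply_moves", "body": {"commands": [[-0.3,-0.5,-1,0],[0,-1,-1,0],[0,-1,-1,0],[0,-1,-1,0],[0,-1,-1,0]]}}

```text
clock: 19.47
eef_pos: [0.4771, -0.2572, 0.1518]
tool_rot: [0.678, 0.735, 0.0, -0.001]
ft_force: [0.4, -0.2, -0.5]
grip_width: 0.0852
grasp_force: 0.0
```

Request:
{"method": "apply_moves", "body": {"commands": [[0,-1,-1,0],[0,-1,-1,0],[0,-1,0,0],[0,-1,0,0],[0,-1,0,0]]}}

```text
clock: 19.88
eef_pos: [0.3778, -0.2653, 0.1918]
tool_rot: [0.678, 0.735, 0.0, 0.0]
ft_force: [0.2, -0.4, 0.2]
grip_width: 0.0856
grasp_force: 0.0
```

```bash
python3 -c "
from h import *
st()
from workcell import bot;import cv2
a=bot.camera('top')['image'][180:290,215:445]; b=bot.camera('scene')['image'][165:370,280:440]
a=cv2.resize(a,None,fx=2,fy=2,interpolation=2); b=cv2.resize(b,None,fx=2,fy=2,interpolation=2)
a=cv2.copyMakeBorder(a,0,b.shape[0]-a.shape[0],0,0,0)
cv2.imwrite('pics/end.png',cv2.convertScaleAbs(cv2.hconcat([a,b]),alpha=1.6))"
```

```text
t 19.88 shelf [-246.  -211.3] z 191.8 yaw err deg -0.14 F shelf [ 0.18 -0.4 ] 0.2 w 0.0856
```

View pics/end.png

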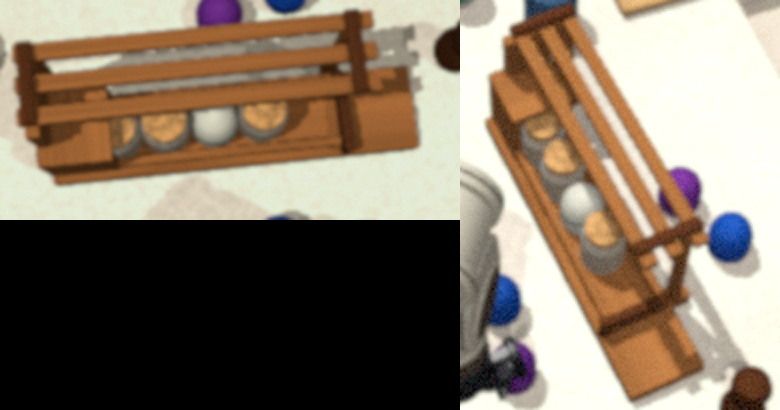

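The gate stands square across the lane, at (350,130) in the top crop. The row is tight and upright with its far jar partly inside the housing, and the arm is clear.

```bash
python3 -c "
from workcell import bot
print(bot.job_done())"
```

```text
the job is handed in; nothing more can be done
None
```

I handed the job in at about 20 s with the row pushed up against the sprung stop and the gate fully shut; the stop is pressed in by an estimated 5–7 mm, judged by touch because it is out of sight, and no pass/fail verdict came back.

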